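# Move a speaker-basket carrier over the rail stop and park it in the spring clip

### The arm

A 7-joint arm with a two-finger parallel gripper is mounted at the origin on the work surface. World frame = base frame: x ahead of the robot, y to its left, z up, the work surface at z = 0. Lengths are in m, angles in rad, forces in N, time in s.
With the tool pointing down it reaches from about 0.425 to 0.95 m from the base axis. Payload 16.7 kg.
Tool frame: the origin (TCP) lies at the very end of the fingers, on their centre line; the grasp point (between the pads) lies 19 mm behind it; z points along the fingers, y is the line along which they close (so a half turn about z gives the same grasp; the last joint's range is limited). The gripper opens to 94 mm and grips with 3 to 60 N. Pads are 16 mm wide; open, the fingers measure 119 mm over their backs; the gripper's body (75 mm by 177 mm) begins 78 mm behind the grasp point.
Start: joints at [-1.49, 0.426, 0.074, 1.606, -0.034, 1.111, -0.067], TCP at [0.154, 0.657, 0.205] pointing down, gripper open.
Joint ranges: [-2.85, 2.85], [-0.5, 2.14], [-1.23, 1.37], [0.21, 2.46], [-1.02, 4.16], [0.16, 2.05], [-2.73, 2.73]. Speed limits (rad/s): [1.89, 1.89, 2.39, 2.39, 3.01, 3.01, 3.01].

### API

Orientations are given as a unit quaternion [x, y, z, w].
In Python, from station import * gives the robot as it stands. The module is installed in compiled form; this text tells all that it offers.
- The arm moves only by the shell command python3 -m pendant 'ROWS' [OPENING] [FORCE]. ROWS is JSON, one flat list of numbers, 4 for each row, row after row: the shift along the tool's x, y, z in units of 40 mm (1.0 is 40 mm), then the turn about the tool's z in units of 6 degrees (1.0 is 6 degrees). A call has 1 to 8 rows; each row is the pose to reach, as a shift and turn from the pose commanded when the call began, along the tool's axes at that moment; what a row does not reach only later rows make up. A row lasts 1/8 s, in which the tool goes at most 62.5 mm and 10.7 degrees, less where a joint would pass 70% of its speed; a pose out of reach is approached as far as the arm can. A call with a gripper value outside its range is refused whole. OPENING is the opening, from 0 (shut) to 1 (fully open), set as the call begins (- or left out, the last holds). The fingers move at their own pace and stop on an object; FORCE is the grip in N (left out, the last holds). Time passes only in rows, so rows that repeat a pose let the fingers close. It gives the time, the measured TCP pose, the force, the opening and the grip force at its end, in the units of the state.
- sense(): the state, without advancing time (a new reading comes with each control period).
- read_camera(name): name is "scene" or "side" or "wrist"; returns the picture (384x512x3 uint8, red, green, blue); there is no depth.
- camera_params(name): a dict with "K" (3x3 intrinsics, pixels), "dist_coeffs" ([k1, k2, p1, p2, k3] as OpenCV has them; the pictures are not rectified), "extrinsics" (4x4, takes a point from camera to world coordinates). Camera axes: x right, y down, z forward; pixel columns grow to the right and rows downward; lengths in m; the calibration is good to about 2 mm. A picture is of the moment at which its call begins: read the wrist's pose just before it. camera_params takes no time and is no camera call; for the wrist camera it gives the pose at the moment of the call.
- hand_in(): hands the job in; it is judged then, once.
The state is a dict: "time": time; "qpos": joint angles; "qvel": joint speeds; "joint_efforts": joint torques, N m; "tool_pos": TCP position; "eef_rot": TCP orientation; "wrist_force": force on the tool from outside, world axes, zero at the start; "torque": the same for the moment, N m; "opening": opening from 0.0 (shut) to 1.0 (fully open); "grip_force": force on a finger pad.
Only numpy, scipy, OpenCV 4.12 (cv2) and the standard library are available. Lean on these libraries where they do the work, as an engineer would, in place of code of your own. Each camera call takes 0.05 s, during which the arm holds its last target. There are 200 camera calls.

### The job

Take the carrier with the green handle, lift it over the red end stop of its rail and across to the next rail, then park it in the yellow clip there: press it against the red spring plunger and let it down behind the yellow tooth, so that it stays clamped between the two, resting on the rail, when you let go. Press the plunger only as far as needed, never near the end of its travel, and leave the grey-handled carrier, the glue bottle and the ring magnet alone.

Things in the scene. Friction and masses are not known exactly. Their poses are not given: they have to be found in the camera images.
- carrier_grip (a point): centre of the green handle of the carrier to be moved (0.3 to 0.6 kg in all): upright block 20 mm (x) by 24 mm (y, along the rail), from 24 mm below to 22 mm above this point. z up, y along the rail towards the second rail. The saddle's underside, resting on the rail top, is 52 mm below this point. Let down while pressed on the plunger, it drags on it by several newtons before it reaches the rail.
- carrier: that carrier; origin at its saddle's underside. Saddle 22 x 24 (along rail) x 28 mm tall, cheeks reach 10 mm down both sides of the rail, 2.5 mm play each. A C-shaped bow runs round the robot's side of the rail, 39 mm out, to a foot 62 mm below the rail top: it may rise 38 mm with the rail still inside the bow. Basket 92 mm wide hangs from the foot, down to 137 mm below the rail top.
- rail_a: first rail, fixed: bar 12 mm wide, 20 mm high, 250 mm long, held by brackets on its far (+x) side; the carriers hang on it. Origin: centre of the bar's top face at the end next to the second rail. The bar runs from there along -y; +y leads on to the second rail; z up. A red end stop, 6 mm thick and 14 mm high above the top, stands on the bar's last 6 mm.
- rail_b: second rail, fixed, a like bar beyond a gap of 20 to 40 mm, up to 8 mm sideways, 10 mm higher or lower, turned up to 0.08 rad. Origin: centre of its top face at the end next to the first rail; it runs along +y, z up, no stop at its start. A yellow clip is clamped on it: the back of its tooth lies 90 to 150 mm along +y, a place that is not measured: find it by sight or feel.
- plunger (a joint): how far the clip's red plunger is pushed in along +y of the second rail, in m: 0 free, 0.016 end of travel, over 0.012 is overpressed. Spring: 2.4 N at first, plus 0.6 N per mm. Along +y: tooth 4 mm long, 6 mm high; 20 mm space; plunger face, 1 to 18 mm above the rail top; housing 24 mm high. The 24 mm saddle drops in when it is pushed in over 4 mm, and keeps it at 4 mm.
- other_carrier_grip (a point): handle centre of the like carrier with the grey handle behind on the first rail; leave it alone.
- glue: white glue bottle, 52 mm in diameter, 100 mm tall, on the table; origin at the centre of its underside; leave it alone.
- magnet: dark ring magnet, 72 mm in diameter, 18 mm high, on the table; origin at the centre of its underside; leave it alone.

How it is judged:
By the outcome, as a careful person would: the job done as asked, in the order asked, and still so for the second after the job is handed in, with the robot touching nothing.
It also fails if it takes over 61 s, if anything falls off the work surface, if the arm or the gripper's body presses on something with over 40 N, if the wrist force passes 120 N, or if a joint passes its speed limit or range.

## Working session

There is one attempt and no reset: what is moved stays moved. The work goes in short steps, Python scripts to look and compute and a shell command to move; the robot and the scene stay as the last step left them, time stands still between calls to the robot, and variables do not carry over. Pictures are saved under pics/ and viewed, at most 10 in all, crops included, and the job is handed in when it is done.

```bash
mkdir -p pics; python3 - <<'E'
from station import *
import cv2,numpy as np
s=sense();print(s)
for n in ["scene","side","wrist"]:
    p=camera_params(n);print(n,p)
    cv2.imwrite(f"pics/{n}0.png",read_camera(n)[:,:,::-1])
E
```

```text
{'time': 0.0, 'qpos': array([-1.49048248,  0.42671008,  0.07384665,  1.60663711, -0.03410134,
        1.11081715, -0.06712815]), 'qvel': array([ 0.00027396,  0.00305044, -0.00091329, -0.00067547, -0.00075779,
       -0.00071522, -0.00141198]), 'joint_efforts': array([-8.62810684e-04, -9.35772800e+01,  3.66574958e+00, -4.54198265e+01,
       -4.89199581e-02,  1.99267350e-02,  8.24880703e-05]), 'tool_pos': array([0.15368654, 0.65679544, 0.20477684]), 'eef_rot': array([ 1.14682744e-01,  9.93401952e-01, -6.55588728e-04, -2.90355077e-05]), 'wrist_force': array([0.1465078 , 0.13039152, 0.55270392]), 'torque': array([-0.03816443, -0.01048183, -0.0233445 ]), 'grip_force': 0.0, 'opening': 0.9963785066503564}
scene {'K': array([[494.81560519,   0.        , 255.90724058],
       [  0.        , 494.81560519, 200.33144003],
       [  0.        ,   0.        ,   1.        ]]), 'dist_coeffs': array([-0.01074704,  0.        ,  0.        ,  0.        ,  0.        ]), 'extrinsics': array([[-0.42244534,  0.69763151, -0.57866243,  1.27465962],
       [ 0.90619137,  0.33838914, -0.25359413,  0.24176741],
[... 450 characters left out ...]
59],
       [-0.4991862 , -0.42569259,  0.7547178 , -0.78427253],
       [ 0.01994192, -0.8764144 , -0.48114459,  0.63039883],
       [ 0.        ,  0.        ,  0.        ,  1.        ]])}
wrist {'K': array([[311.95365879,   0.        , 250.67513065],
       [  0.        , 311.95365879, 191.23834535],
       [  0.        ,   0.        ,   1.        ]]), 'dist_coeffs': array([0.01655519, 0.        , 0.        , 0.        , 0.        ]), 'extrinsics': array([[ 0.22802344,  0.94462888,  0.23596948,  0.08522426],
       [ 0.97365363, -0.22073188, -0.05723679,  0.67387219],
       [-0.00198153,  0.24280387, -0.97007337,  0.38387906],
       [ 0.        ,  0.        ,  0.        ,  1.        ]])}
```

```bash
python3 -c "
import cv2
for n in ['scene','side']:
    a=cv2.imread(f'pics/{n}0.png'); cv2.imwrite(f'pics/{n}0b.png',cv2.resize(a,(800,600),interpolation=cv2.INTER_CUBIC))"
```

```text
(no output)
```

View pics/scene0b.png

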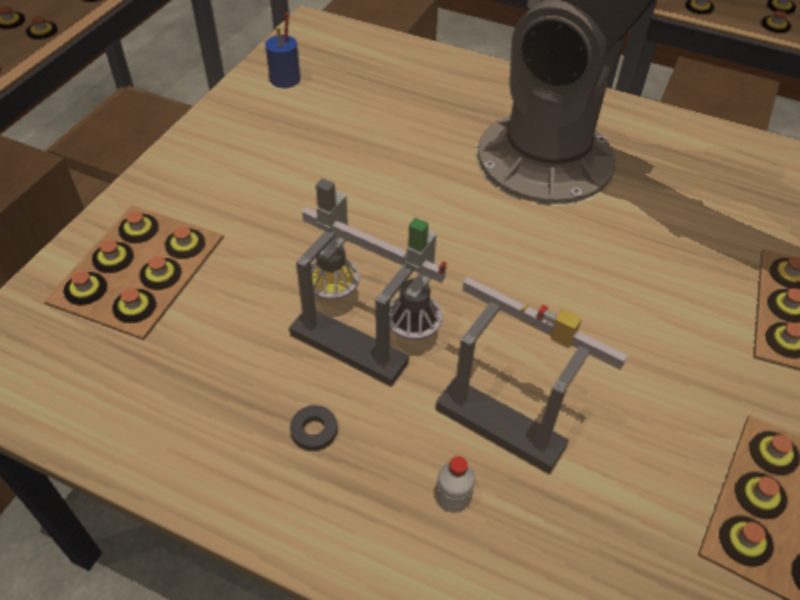

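View pics/side0b.png

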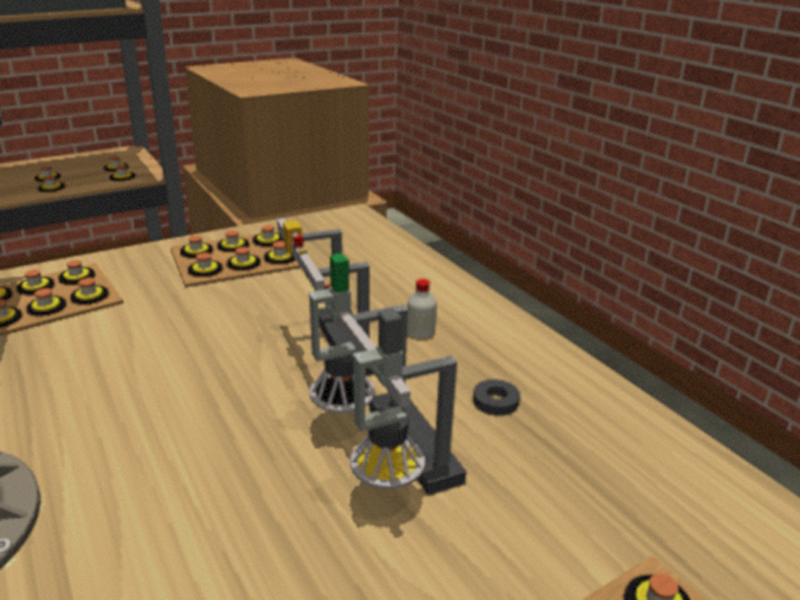

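The scene view shows the green handle near (418,235), the end stop at (443,268), and the clip on rail B at about (540,312). The side view shows the same objects at a glancing angle. I'll enlarge both.

```bash
python3 -c "
import cv2
a=cv2.imread('pics/scene0.png')[110:245,230:410]; cv2.imwrite('pics/scA.png',cv2.resize(a,None,fx=4.4,fy=4.4,interpolation=cv2.INTER_CUBIC))
a=cv2.imread('pics/side0.png')[135:260,165:275]; cv2.imwrite('pics/siA.png',cv2.resize(a,None,fx=4.8,fy=4.8,interpolation=cv2.INTER_CUBIC))"
```

```text
(no output)
```

View pics/scA.png

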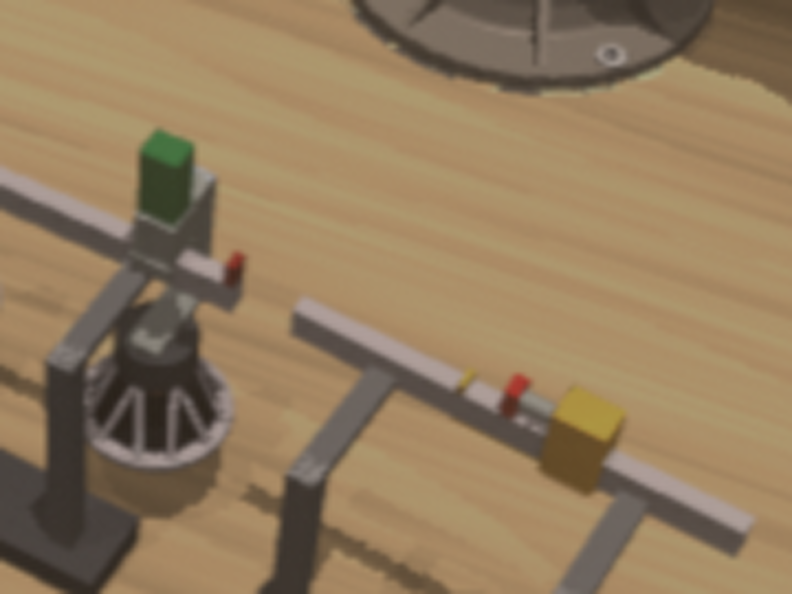

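View pics/siA.png

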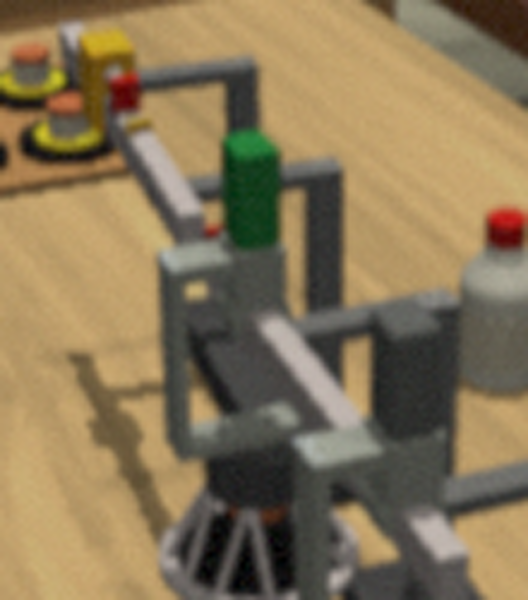

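The scene crop has the green top centre at (167,147), stop top (237,256), rail B start (299,308) and end (742,524), and the tooth at (468,378). The side crop has the green top at (251,140), rail B start at (190,216) and the tooth at (138,125). Next I triangulate these.

```bash
cat > h.py <<'E'
from station import *
import cv2,numpy as np
from scipy.spatial.transform import Rotation as R
def PM(p): return np.linalg.inv(p["extrinsics"])[:3]
def und(p,uv): return cv2.undistortPoints(np.array([[uv]],float),p["K"],p["dist_coeffs"])[0,0]
def tri(cams,uvs):
    x=[und(p,u) for p,u in zip(cams,uvs)]
    X=cv2.triangulatePoints(PM(cams[0]),PM(cams[1]),x[0].reshape(2,1),x[1].reshape(2,1))[:,0];X=X[:3]/X[3]
    e=[np.linalg.norm(((PM(p)@np.r_[X,1])[:2]/(PM(p)@np.r_[X,1])[2]-a)*p["K"][0,0]) for p,a in zip(cams,x)]
    return X,e
def proj(p,X):
    T=np.linalg.inv(p["extrinsics"]);return cv2.projectPoints(np.array(X,float).reshape(-1,3),cv2.Rodrigues(T[:3,:3])[0],T[:3,3],p["K"],p["dist_coeffs"])[0][:,0]
def planez(p,uv,z):
    d=p["extrinsics"][:3,:3]@np.r_[und(p,uv),1];o=p["extrinsics"][:3,3];return o+d*(z-o[2])/d[2]
def rel(dw):  # world shift -> tool units
    s=sense();return R.from_quat(s["eef_rot"]).inv().apply(dw)/0.04
E
python3 - <<'E'
from h import *
c=[camera_params("scene"),camera_params("side")]
sc=lambda U:((U[0]+.5)/4.4-.5+230,(U[1]+.5)/4.4-.5+110)
si=lambda U:((U[0]+.5)/4.8-.5+165,(U[1]+.5)/4.8-.5+135)
f=lambda U:((U[0]+.5)/1.5625-.5,(U[1]+.5)/1.5625-.5)
for n,a,b in [("green top",sc((167,147)),si((251,140))),("stop top",sc((237,256)),si((211,230))),
 ("B0",sc((299,308)),si((190,216))),("B1",sc((742,524)),si((72,28))),("tooth",sc((468,378)),si((138,124))),("plung",sc((516,385)),si((124,85))),
 ("A far",f((305,215)),si((447,556)))]:
    X,e=tri(c,[a,b]);print(n,X.round(4),np.round(e,2))
w=camera_params("wrist");s=sense()
r=R.from_quat(s["eef_rot"]);print("tool axes\n",r.as_matrix().round(3));E=w["extrinsics"]
print("cam in tool",r.inv().apply(E[:3,3]-s["tool_pos"]).round(4))
E
```

```text
green top [ 0.5458 -0.0542  0.2663] [0.21 0.23]
stop top [ 0.5456 -0.012   0.2063] [0.15 0.16]
B0 [0.5535 0.0274 0.1937] [0.1 0.1]
B1 [0.5912 0.2691 0.1954] [0.39 0.31]
tooth [0.5673 0.1218 0.2005] [0.55 0.51]
plung [0.5707 0.1461 0.2116] [0.57 0.51]
A far [ 0.5278 -0.2515  0.1867] [0.76 1.09]
tool axes
 [[-0.974  0.228 -0.   ]
 [ 0.228  0.974 -0.001]
 [-0.    -0.001 -1.   ]]
cam in tool [ 0.0705  0.0008 -0.179 ]
```

```bash
python3 -m pendant '[-1,-0.5,-2,0,-3,-2,-4.4,0,-6,-3.9,-4.4,0,-9,-5.8,-4.4,0,-9,-5.8,-4.4,0,-9,-5.8,-4.4,0,-9,-5.8,-4.4,0,-9,-5.8,-4.4,0]'; python3 - <<'E'
from h import *
s=sense();print(s["qpos"].round(3),s["tool_pos"].round(4),R.from_quat(s["eef_rot"]).as_matrix().round(3))
print(rel(np.array([.5458,-.0542,.36])-s["tool_pos"]))
E
```

```text
time: 1.15
tool_pos: [0.4529, 0.3471, 0.382]
eef_rot: [0.115, 0.993, 0.0, 0.0]
wrist_force: [-0.1, 1.1, 0.2]
opening: 0.997
grip_force: 0.0
[-1.035  0.142  0.309  1.613 -0.044  1.393  0.618] [0.4529 0.3471 0.382 ] [[-0.973  0.229  0.   ]
 [ 0.229  0.973  0.   ]
 [-0.     0.    -1.   ]]
[-4.55840306 -9.2332913   0.54887234]
```

```bash
python3 -m pendant '[-0.7,-1.4,0.1,-0.2,-1.5,-3,0.2,-0.5,-2.3,-4.6,0.3,-0.8,-3.1,-6.2,0.5,-1.1,-3.9,-7.8,0.55,-1.5,-4.56,-9.23,0.55,-1.5,-4.56,-9.23,0.55,-1.5,-4.56,-9.23,0.55,-1.5]' 0.6; python3 - <<'E'
from h import *
s=sense();print(s["qpos"].round(3),s["tool_pos"].round(4),R.from_quat(s["eef_rot"]).as_matrix().round(3))
cv2.imwrite("pics/w1.png",cv2.resize(read_camera("wrist")[:,:,::-1],(800,600),interpolation=cv2.INTER_CUBIC))
E
```

```text
time: 2.15
tool_pos: [0.5448, -0.0549, 0.3594]
eef_rot: [0.039, 0.999, -0.0, -0.0]
wrist_force: [0.2, 0.6, -0.2]
opening: 0.6
grip_force: 0.0
[-0.585  0.111  0.633  1.712 -0.067  1.341  1.554] [ 0.5448 -0.0549  0.3594] [[-0.997  0.078 -0.   ]
 [ 0.078  0.997 -0.001]
 [ 0.    -0.001 -1.   ]]
```

View pics/w1.png

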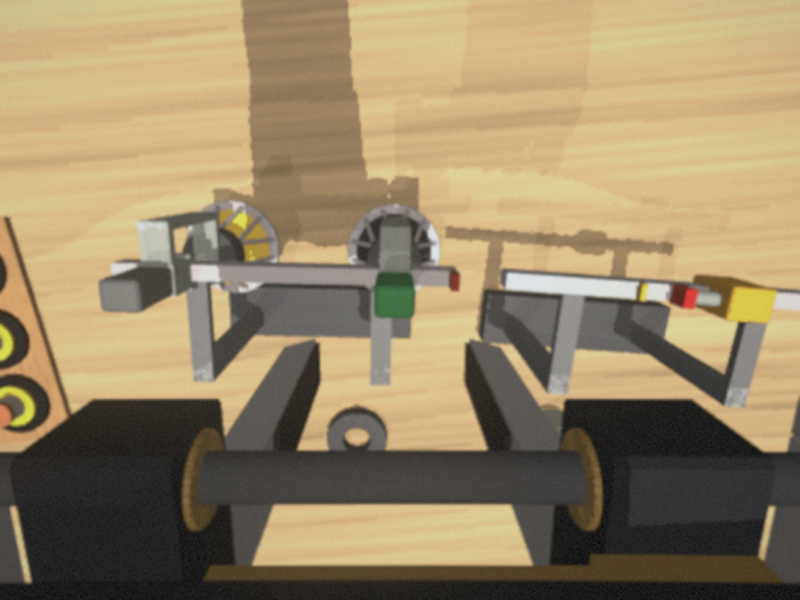

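The wrist view shows the green top near (394,303), the stop at (455,280), rail B start (503,280), the tooth at (643,290), the plunger at (683,296) and the housing at (745,300). I'll zoom in once.

```bash
python3 - <<'E'
import cv2,numpy as np
a=cv2.imread('pics/w1.png')
o=np.vstack([cv2.resize(a[250:330,360:560],None,fx=3.6,fy=3.6,interpolation=cv2.INTER_CUBIC),cv2.resize(a[250:330,600:800],None,fx=3.6,fy=3.6,interpolation=cv2.INTER_CUBIC)])
cv2.imwrite('pics/w1c.png',o);print(o.shape)
E
```

```text
(576, 720, 3)
```

View pics/w1c.png

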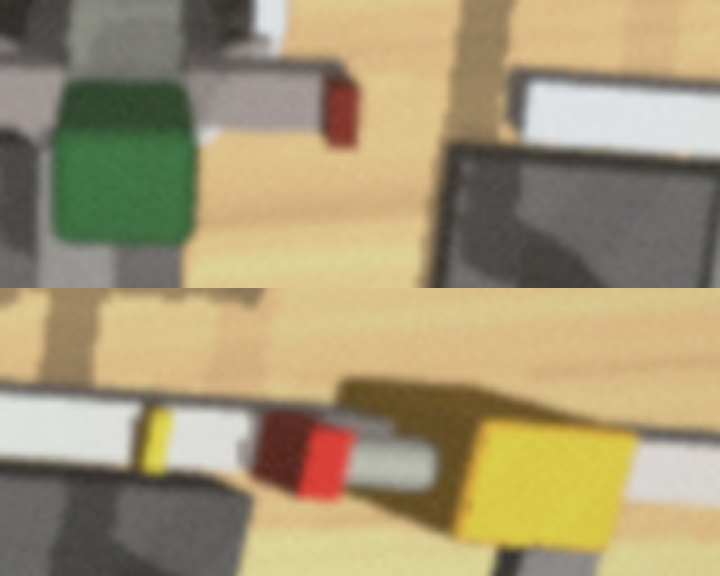

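```bash
cat > m.py <<'E'
from h import *
w=camera_params("wrist")
def px(U,o=(360,250),dy=0):
    a=np.array([U[0]/3.6+o[0],(U[1]-dy)/3.6+o[1]]);return (a+.5)/1.5625-.5
t=lambda U,z:planez(w,px(U),z).round(4)
b=lambda U,z:planez(w,px(U,(600,250),288),z).round(4)
print("green",t((124,187),.266), "L",t((53,187),.266),"R",t((196,187),.266))
print("stop end",t((357,120),.206))
for z in(.192,.194,.196):
  B0=t((525,109),z);B1=b((115,434),z);B2=b((690,473),z);d=B2-B0
  print("z",z,"B0",B0,B1,B2,"ang",d[0]/d[1])
print("tooth back",b((169,440),.2005),"plunger face",b((309,460),.212),"housing",b((468,478),.219))
print("railA",t((20,97),.192),t((300,97),.192), planez(w,((150+.5)/1.5625-.5,(268+.5)/1.5625-.5),.192))
E
python3 m.py
```

```text
green [ 0.5443 -0.0507  0.266 ] L [ 0.5434 -0.0621  0.266 ] R [ 0.5451 -0.0392  0.266 ]
stop end [ 0.5496 -0.0057  0.206 ]
z 0.192 B0 [0.5531 0.0298 0.192 ] [0.5676 0.1207 0.192 ] [0.5843 0.2352 0.192 ] ang 0.15189873417721522
z 0.194 B0 [0.5526 0.0294 0.194 ] [0.5671 0.1197 0.194 ] [0.5837 0.2336 0.194 ] ang 0.1523016650342802
z 0.196 B0 [0.5522 0.029  0.196 ] [0.5665 0.1188 0.196 ] [0.5831 0.2319 0.196 ] ang 0.15229176934450434
tooth back [0.5673 0.1271 0.2005] plunger face [0.5701 0.1477 0.212 ] housing [0.5737 0.1729 0.219 ]
railA [ 0.543  -0.0713  0.192 ] [ 0.5472 -0.0152  0.192 ] [ 0.52490045 -0.22508994  0.192     ]
```

```bash
python3 -m pendant '[0,0.07,0.8,0,0,0.07,1.6,0,0,0.07,2.4,0,0,0.07,2.9,0,0,0.07,3.28,0,0,0.07,3.28,0,0,0.07,3.28,0]' 0.6; python3 -m pendant '[0,0,0,0,0,0,0,0,0,0,0,0,0,0,0,0,0,0,0,0,0,0,0,0]' 0 36; python3 -c "
from h import *
s=sense();print(s['tool_pos'],s['wrist_force'],s['torque'],s['opening']*94)"
```

```text
time: 3.08
tool_pos: [0.5455, -0.0487, 0.229]
eef_rot: [0.036, 0.999, 0.0, 0.0]
wrist_force: [0.0, -0.2, -0.2]
opening: 0.598
grip_force: 0.0
time: 3.82
tool_pos: [0.5452, -0.0493, 0.2285]
eef_rot: [0.037, 0.999, -0.0, 0.0]
wrist_force: [-1.4, -2.9, 5.7]
opening: 0.256
grip_force: 36.0
[ 0.54523371 -0.04931116  0.22849211] [-1.39266878 -2.89826977  5.66322312] [-1.00301147  0.2781528   0.06595547] 24.076929464356283
```

```bash
python3 -m pendant '[0,0,-0.1,0,0,0,-0.25,0,0,0,-0.4,0,0,0,-0.55,0,0,0,-0.6,0,0,0,-0.6,0,0,0,-0.6,0]'; python3 - <<'E'
from h import *
for i in range(3):
    s=sense();print(s['tool_pos'].round(4),s['wrist_force'].round(2),s['torque'].round(2),s['eef_rot'].round(4)); im=read_camera("side")
cv2.imwrite("pics/s2.png",np.hstack([cv2.resize(im[135:285,165:295,::-1],None,fx=3.07,fy=3.07,interpolation=cv2.INTER_CUBIC),cv2.resize(read_camera("scene")[110:260,240:370,::-1],None,fx=3.07,fy=3.07,interpolation=cv2.INTER_CUBIC)]))
# target: TCP above rail B line at along=0.075
d=np.array([np.sin(.152),np.cos(.152),0]);B0=np.array([.5529,.029,0])
for a in (.0,.075,.105): 
    T=B0+a*d;T[2]=s['tool_pos'][2];print(a,T,rel(T-s['tool_pos']))
E
```

```text
time: 4.7
tool_pos: [0.545, -0.0489, 0.2521]
eef_rot: [0.036, 0.999, -0.0, -0.0]
wrist_force: [-0.1, -0.4, -4.2]
opening: 0.255
grip_force: 36.0
[ 0.545  -0.0489  0.2521] [-0.13 -0.4  -4.25] [-0.    0.01  0.01] [ 3.640e-02  9.993e-01 -1.000e-04 -2.000e-04]
[ 0.545  -0.049   0.2521] [ 0.12  0.1  -3.88] [0.01 0.02 0.04] [ 3.640e-02  9.993e-01 -1.000e-04 -2.000e-04]
[ 0.545  -0.0489  0.2521] [-0.18 -0.13 -3.21] [0.02 0.01 0.01] [ 3.640e-02  9.993e-01 -0.000e+00 -1.000e-04]
0.0 [0.5529     0.029      0.25212082] [-5.44183888e-02  1.95728481e+00 -2.57207065e-04]
0.075 [0.56425615 0.10313527 0.25212082] [-2.02840166e-01  3.82640115e+00 -5.23110109e-04]
0.105 [0.56879861 0.13278937 0.25212082] [-2.62208877e-01  4.57404769e+00 -6.29471326e-04]
```

View pics/s2.png

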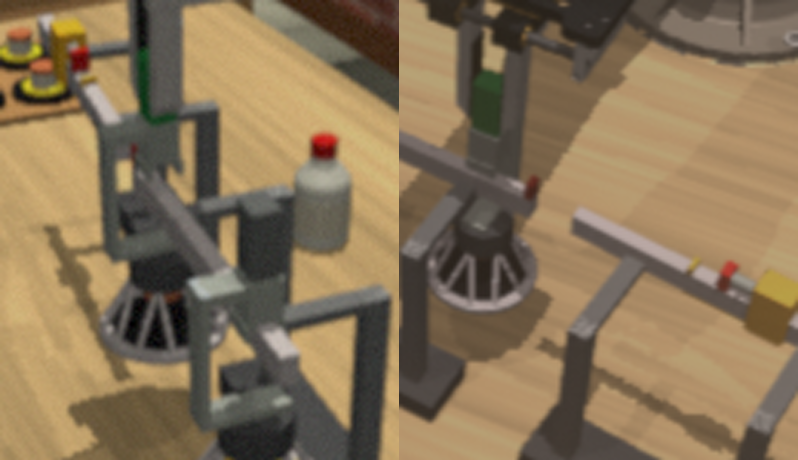

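```bash
python3 -m pendant '[0,0.25,0,0,0,0.7,0,0,0,1.2,0,0,-0.02,1.6,0,0.25,-0.05,2,0,0.5,-0.08,2.4,0,0.76,-0.1,2.6,0,0.76,-0.1,2.6,0,0.76]'; python3 - <<'E'
from h import *
s=sense();print(s['tool_pos'].round(4),s['wrist_force'].round(2),s['torque'].round(2),s['eef_rot'].round(4))
print(R.from_quat(s["eef_rot"]).as_matrix().round(3))
d=np.array([np.sin(.152),np.cos(.152),0]);B0=np.array([.5529,.029,0]);print("along",(s['tool_pos']-B0)@d)
for a in (.07,.08): 
    T=B0+a*d;T[2]=s['tool_pos'][2];print(a,T,rel(T-s['tool_pos']))
cv2.imwrite("pics/w3.png",cv2.resize(read_camera("wrist")[:,:,::-1],(800,600),interpolation=cv2.INTER_CUBIC))
E
```

```text
time: 5.9
tool_pos: [0.5567, 0.0555, 0.2522]
eef_rot: [0.075, 0.997, -0.0, -0.0]
wrist_force: [0.1, 0.4, -3.2]
opening: 0.256
grip_force: 36.0
[0.5567 0.0555 0.2522] [ 0.06  0.4  -3.23] [-0.04  0.01 -0.05] [ 7.510e-02  9.972e-01 -1.000e-04 -1.000e-04]
[[-0.989  0.15  -0.   ]
 [ 0.15   0.989 -0.   ]
 [ 0.    -0.    -1.   ]]
along 0.02671335213297366
0.07 [0.56349908 0.09819292 0.25217077] [-9.21425132e-03  1.08215211e+00 -1.66854948e-04]
0.08 [0.56501323 0.10807762 0.25217077] [-9.63822390e-03  1.33215175e+00 -2.05133902e-04]
```

View pics/w3.png

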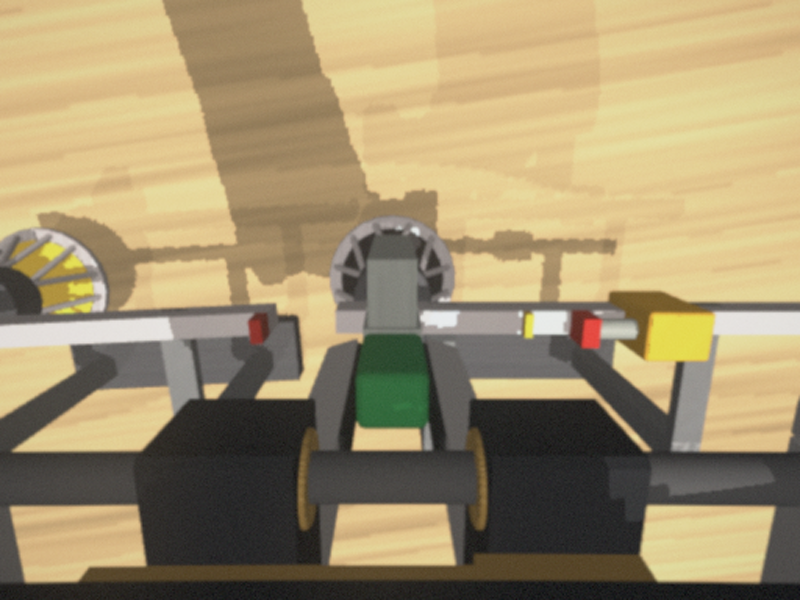

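Rail B lies level in the tool view. The tooth's back edge is at (534,325), the rail centre at row 320 and the plunger top's left edge at (584,331).

```bash
python3 - <<'E'
from h import *
w=camera_params("wrist");s=sense();r=R.from_quat(s["eef_rot"])
p=lambda a,b,z:(r.inv().apply(planez(w,((a+.5)/1.5625-.5,(b+.5)/1.5625-.5),z)-s['tool_pos'])*1000).round(1)
print("tooth back",p(534,325,.2005),"plunger",p(584,331,.212),"rail",p(500,320,.194),p(345,320,.194),p(765,321,.194),"start",p(336,322,.194), "housing",p(645,340,.218))
E
```

```text
tooth back [-0.4 70.7 51.7] plunger [ 0.2 90.8 40.2] rail [ 0.2 55.3 58.2] [  0.2 -23.3  58.2] [ -0.2 187.9  58.2] start [ -0.8 -27.9  58.2] housing [ -2.2 116.5  34.2]
```

```bash
python3 -m pendant '[0,0.3,0,0,0,0.7,0,0,0,1.1,0.1,0,0,1.4,0.2,0,0,1.65,0.28,0,0,1.75,0.28,0,0,1.8,0.28,0,0,1.8,0.28,0]'; python3 -m pendant '[0,0.04,0,0,0,0.08,0,0,0,0.12,0,0,0,0.16,0,0,0,0.2,0,0,0,0.2,0,0,0,0.2,0,0]'
```

```text
time: 6.95
tool_pos: [0.5677, 0.1254, 0.2412]
eef_rot: [0.076, 0.997, -0.0, 0.0]
wrist_force: [-0.1, -0.3, -3.7]
opening: 0.25
grip_force: 36.0
time: 7.82
tool_pos: [0.5688, 0.1333, 0.2411]
eef_rot: [0.076, 0.997, -0.0, -0.0]
wrist_force: [-1.3, -2.5, -3.0]
opening: 0.252
grip_force: 36.0
```

```bash
python3 -m pendant '[0,0.04,0,0,0,0.08,0,0,0,0.11,0,0,0,0.11,0,0,0,0.11,0,0]'; python3 - <<'E'
from h import *
f=[]
for i in range(6):
    s=sense();f.append(s['wrist_force']);im=read_camera("scene") if i<5 else read_camera("wrist")
    if i==4: sc=im
f=np.mean(f,0);print(f,f@np.array([.151,.989,0]),s['tool_pos'],s['torque'])
cv2.imwrite("pics/p4.png",np.vstack([cv2.resize(sc[165:225,275:385,::-1],None,fx=5,fy=5,interpolation=cv2.INTER_CUBIC),cv2.resize(im[160:220,200:310,::-1],None,fx=5,fy=5,interpolation=cv2.INTER_CUBIC)]))
E
```

```text
time: 8.45
tool_pos: [0.5694, 0.1376, 0.2411]
eef_rot: [0.076, 0.997, -0.0, -0.0]
wrist_force: [-1.5, -4.9, -0.7]
opening: 0.253
grip_force: 36.0
[-1.05068897 -5.2853164  -1.06280582] -5.385831954813246 [0.56944633 0.13756739 0.24104566] [-1.50640118  0.44543528 -0.01053436]
```

View pics/p4.png

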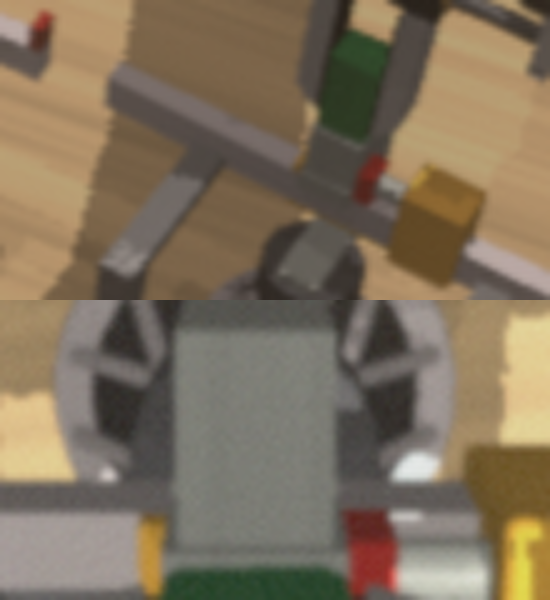

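```bash
python3 -m pendant '[0,0.03,0,0,0,0.03,0.05,0,0,0.03,0.1,0,0,0.03,0.15,0,0,0.03,0.2,0,0,0.03,0.2,0]'; python3 - <<'E'
from h import *
f=[]
for i in range(4):
    s=sense();f.append(s['wrist_force']);read_camera("scene")
f=np.mean(f,0);print(f,f@np.array([.151,.989,0]),s['tool_pos'],s['torque'])
E
```

```text
time: 9.5
tool_pos: [0.5699, 0.1385, 0.233]
eef_rot: [0.076, 0.997, -0.0, 0.0]
wrist_force: [-0.4, -6.3, -2.1]
opening: 0.255
grip_force: 36.0
[ 0.10472284 -6.16588796 -2.8220829 ] -6.082250040527442 [0.56986448 0.13852139 0.2330459 ] [-1.71523862 -0.01724292 -0.02539746]
```

```bash
python3 -m pendant '[0,0,0.02,0,0,0,0.04,0,0,0,0.06,0,0,0,0.06,0,0,0,0.06,0]'; python3 - <<'E'
from h import *
f=[]
for i in range(4):
    s=sense();f.append(s['wrist_force']);read_camera("scene")
f=np.mean(f,0);print(f,f@np.array([.151,.989,0]),s['tool_pos'],s['torque'])
E
```

```text
time: 10.32
tool_pos: [0.5701, 0.1386, 0.232]
eef_rot: [0.076, 0.997, 0.0, 0.0]
wrist_force: [-6.1, -8.0, 16.2]
opening: 0.25
grip_force: 36.0
[-6.40775595 -7.49829207 16.69603967] -8.383382009936723 [0.57006258 0.1386244  0.23200619] [-2.00420999e+00  1.85730548e+00 -1.15996023e-03]
```

```bash
python3 -m pendant '[0,0,-0.03,0,0,0,-0.03,0,0,-0.02,-0.03,0,0,-0.02,-0.03,0]'; python3 -m pendant '[0,-0.02,0,0,0,-0.04,0,0,0,-0.06,0,0,0,-0.06,0,0,0,-0.06,0,0]'; python3 - <<'E'
from h import *
f=[]
for i in range(4):
    s=sense();f.append(s['wrist_force']);read_camera("scene")
f=np.mean(f,0);print(f,f@np.array([.151,.989,0]),s['tool_pos'],s['torque'])
E
```

```text
time: 11.02
tool_pos: [0.5698, 0.1381, 0.2321]
eef_rot: [0.076, 0.997, -0.0, 0.0]
wrist_force: [-0.5, -5.4, 1.5]
opening: 0.252
grip_force: 36.0
time: 11.65
tool_pos: [0.5695, 0.1362, 0.2321]
eef_rot: [0.076, 0.997, 0.0, 0.0]
wrist_force: [2.1, -1.5, 2.5]
opening: 0.253
grip_force: 36.0
[ 2.78155186 -0.49082891  2.80620792] -0.06541545841643485 [0.56944034 0.13624141 0.23207969] [ 0.01207851 -0.78976466 -0.02195427]
```

```bash
python3 -m pendant '[0,0,0,0,0,0,0,0,0,0,0,0,0,0,0,0]' 0.5; python3 -m pendant '[0,0,-0.3,0,0,0,-0.8,0,0,0,-1.4,0,0,0,-2,0,0,0,-2.5,0,0,0,-2.5,0,0,0,-2.5,0]'; python3 - <<'E'
from h import *
sd=read_camera("side");sc=read_camera("scene");w=read_camera("wrist")
z=lambda a:cv2.resize(a[:,:,::-1],(390,290),interpolation=cv2.INTER_CUBIC)
cv2.imwrite("pics/f.png",np.vstack([np.hstack([z(sc[165:240,280:381]),z(sd[130:205,165:266])]),np.hstack([z(w[130:220,190:311]),z(w[70:380,:417])])]))
E
```

```text
time: 12.35
tool_pos: [0.5691, 0.1359, 0.2318]
eef_rot: [0.076, 0.997, -0.0, -0.0]
wrist_force: [0.4, 0.8, 0.6]
opening: 0.5
grip_force: 0.0
time: 13.22
tool_pos: [0.5689, 0.1359, 0.3315]
eef_rot: [0.076, 0.997, -0.0, -0.0]
wrist_force: [-0.2, -0.1, 0.3]
opening: 0.497
grip_force: 0.0
```

View pics/f.png

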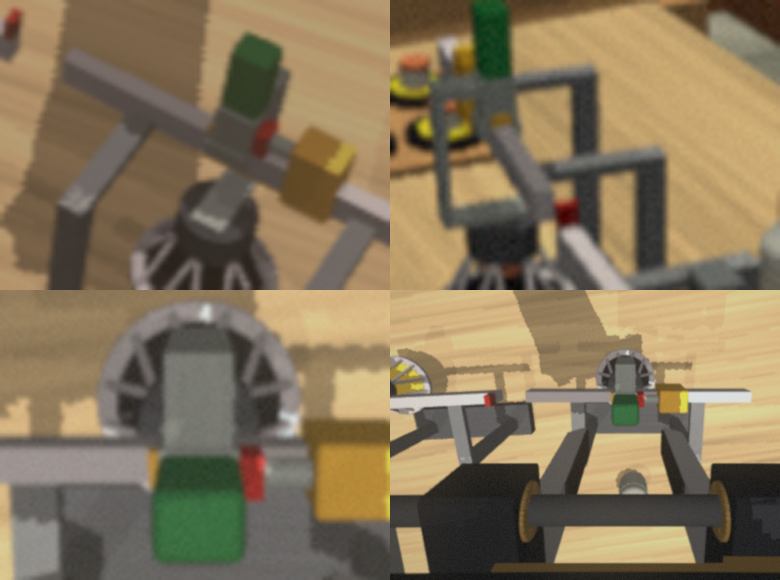

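```bash
python3 - <<'E'
from h import *
for n,o,X,Y in(("scene",(280,165),.569,.1362),("side",(165,130),.569,.1362)):
    c=camera_params(n);k=390/101
    d=np.array([.15,.989]);e=np.array([.989,-.15])
    for z in(.22,.2665):
        print(n,z,[tuple(((q-np.array(o))*k+[0 if n=="scene" else 390,0]).round().astype(int)) for q in proj(c,[[*(np.array([X,Y])+a*.010*e+b*.012*d),z] for a,b in((-1,-1),(-1,1),(1,1),(1,-1))])])
E
```

```text
scene 0.22 [(np.int64(232), np.int64(87)), (np.int64(270), np.int64(106)), (np.int64(254), np.int64(129)), (np.int64(216), np.int64(110))]
scene 0.2665 [(np.int64(245), np.int64(31)), (np.int64(285), np.int64(50)), (np.int64(268), np.int64(73)), (np.int64(228), np.int64(54))]
side 0.22 [(np.int64(479), np.int64(88)), (np.int64(469), np.int64(73)), (np.int64(501), np.int64(69)), (np.int64(511), np.int64(84))]
side 0.2665 [(np.int64(475), np.int64(15)), (np.int64(465), np.int64(2)), (np.int64(497), np.int64(-2)), (np.int64(508), np.int64(11))]
```

```bash
python3 -c "
from station import *
print(hand_in())"
```

```text
the job is handed in; nothing more can be done
None
```

The green-handled carrier is parked in the yellow clip on the second rail, clamped between tooth and plunger and resting on the rail. By the spring force, the plunger was pressed to about 6 mm. I handed the job in just after 13 s on the robot's clock, and the hand-in gave no verdict.

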